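# Lock out the bench isolator and try it

## Robot

A 6-joint arm with a two-finger parallel gripper is mounted at the origin on a cart in front of the work surface, level with it; the furniture and walls round the work are solid. World frame = base frame: x ahead of the robot, y to its left, z up, the work surface at z = 0. Lengths are in mm, angles in rad, forces in N, time in s.
With the tool pointing down it reaches from about 350 to 725 mm from the base axis. Payload 4.3 kg.
Tool frame: the origin (TCP) lies at the very end of the fingers, on their centre line; the grasp point (between the pads) lies 19 mm behind it; z points along the fingers, x is the direction in which the jaws open and shut, and the axes are right-handed (so a half turn about z gives the same grasp; the last joint's range is limited). The gripper opens to 85 mm and grips with 20 to 120 N. Pads are 22 mm wide; open, the fingers measure 114 mm over their backs; the gripper's body (76 mm by 85 mm) begins 54 mm behind the grasp point. The pads swing forward as they close: fully open they stand 13 mm farther back than shut.
Start: joints at [1.164, 0.377, 0.081, 1.274, 0, 1.46], TCP at [168.172, 549.895, 231.329] pointing down, gripper open.
Joint ranges: [-2.72, 2.72], [-0.84, 1.66], [-1.02, 1.22], [-1.77, 2.12], [-1.37, 1.28], [-3.14, 3.14]. Speed limits (rad/s): [2.57, 2.57, 3.14, 3.14, 3.14, 3.14].

## Interface

Orientations are given as [roll, pitch, yaw] about the fixed x, y, z axes, in that order (R = Rz(yaw) Ry(pitch) Rx(roll)).
In Python, from plant import r gives the robot as it stands. Calls block until the motion is done:
- r.goto(position, orientation): joint-space move of the TCP to a pose.
- r.line_to(position, orientation=None, feed=150, guard=None): straight line of the TCP; orientation=None keeps the orientation; feed is the mean speed in mm/s. With guard (N) it stops when the force on the tool has changed by that much, and returns True; else False.
- r.move_j(angles): joint-space move.
- r.grip(opening, squeeze=None): opening from 0.0 (shut) to 1.0 (fully open); squeeze is the grip in N (None keeps the last); returns when the fingers have stopped.
- r.dwell(seconds).
- r.ik(position, orientation): joint angles nearest the present ones, or None.
- r.capture(name): name is "scene" or "top"; returns (picture, depth): 480x640x3 uint8, red, green, blue; 480x640 float32, mm along the optical axis (not along the pixel's ray), 0 where there is no reading.
- r.camera_info(name): a dict with "K" (3x3 intrinsics, pixels), "cam_to_world" (4x4, takes a point from camera to world coordinates). Camera axes: x right, y down, z forward; pixel columns grow to the right and rows downward; lengths in mm; the calibration is good to about 2 mm. A picture is of the moment at which its call begins. camera_info takes no time and is no camera call.
A pose or a line that the arm cannot do raises r.IKError and nothing moves.
- r.sign_off(): hands the job in, once; it reports no verdict.
Trained networks look in the newest picture that a camera, given by its name, has taken for a name from the list of things; names that differ only in an ending like _2 or _b are one class to them, and where a whole thing is asked for, a point or a joint stands for the part that bears it (a point fixed in the world has none). Each returns a list of dicts, best first, with "p" (0 to 1); they miss things now and then, are a little off and sometimes report something else, mostly with a low value. They report only what shows in the picture. A call takes as long as a camera call.
- r.spot_in(thing, camera): "uv" ([column, row] in pixels, amid what is visible of it).
- r.masks_of(thing, camera): "region" (480x640 bool, what is visible of it) and "uv" ([column, row] in pixels, amid what is visible of it).
- r.tip_of(thing, camera): "uv" ([column, row] in pixels: a listed point, or the origin of a listed thing).
Readings, each from a call of its own:
- r.get_clock(): time.
- r.get_joint_positions(): joint angles.
- r.get_qd(): joint speeds.
- r.get_tau(): joint torques, N m.
- r.get_tool_pos(): TCP position.
- r.get_eef_rot(): TCP orientation.
- r.get_wrist_force(): force on the tool from outside, world axes, zero at the start.
- r.get_torque(): the same for the moment, N m.
- r.get_opening(): opening from 0.0 (shut) to 1.0 (fully open).
Only numpy, scipy, OpenCV 4.12 (cv2) and the standard library are available. Lean on these libraries where they do the work, as an engineer would, in place of code of your own. Each camera call takes 0.05 s, during which the arm holds its last target. There are 200 camera calls.

## Task

Lock out the isolator on the sloping stand so that the welding jig can be worked on: turn its rotary handle anticlockwise to fully off, nose straight up the slope, then swing the steel lockout hasp that this uncovers right out to its stop. Then try the handle: push it firmly back towards on so that it comes up against the hasp and is held, and leave the isolator off with the hasp standing out. Do not knock the tools, offcuts and cup lying round it.

Things in the scene. Friction and masses are not known exactly. Their poses are not given: they have to be found in the camera images.
- isolator: grey isolator case, 200x170 mm, fixed on a steel stand; conduit behind. Origin: on the bench, centre of the 230x180 mm base; z up, x away from the operator, y left. Its face slopes up away at 35 deg; face centre at own (-20, 0, 150) mm. In own axes: up the slope (0.819, 0, 0.574), left (0, 1, 0), out of the face (-0.574, 0, 0.819). 'Over the face' below is measured along the last
- handle: black bar handle on the axle at the face centre. Origin: on the axle, at the face; z out of the face; turns with it. At on its axes are the face's (x up the slope, y left). The bar is 22 mm wide, 23 to 55 mm over the face, from y +54 mm (blunt tail) to y -48 mm, then a nose 13 mm wide, 25 to 51 mm over the face, to y -67 mm. Under it a black disc of radius 33 mm, 12 mm high
- handle_grip (a point): point on the axle inside the handle bar, 42 mm over the face, where the bar can be gripped across its 22 mm width; axes as the handle
- handle_nose (a point): end of the handle's nose, 67 mm from the axle, 39 mm over the face; axes as the handle
- handle_turn (a joint): handle, rad: 0 = on, nose right; grows anticlockwise seen facing it, to 1.57 = off, nose straight up the slope, at a stop. Starts at 0 to 0.2. No spring; friction of 0.2 N m holds it where left. At on the tail lies across the hasp and keeps it down. With the hasp out it goes back (clockwise) only to about 1.45, where the left side of the tail meets the hasp's right edge
- hasp: lockout hasp, 5 mm steel plate, left of the axle. Origin: on its hinge line, 40 mm down the slope from the axle, 16.5 mm over the face. Flat, its axes are the face's (x up the slope, y left, z out): plate x 0 to 62, y 16 to 50 mm, under the tail. From x 62 a pull tab, y 23 to 49, bends up 45 deg to x 83, z +21 mm; below and beyond it is free space down to the face at z -16. Swings with its frame
- hasp_hinge (a point): point on the hasp's hinge line, 33 mm left of the axle, mid-width of the hasp; axes as the hasp. The two hinge ears beside it stand 22 mm over the face
- hasp_tip (a point): free end of the hasp's pull tab, at (83, 36, 21) mm in the hasp's frame; axes as the hasp
- hasp_swing (a joint): hasp, rad: 0 = flat, free end up the slope; grows as the tab rises from the face and comes over towards the operator, to 1.66 (95 deg) at a stop. No spring; friction of 0.07 N m holds it where left. Standing out it reaches about 100 mm over the face, 40 mm down the slope from the axle, its right edge 16 mm left of the axle, beside the handle's tail
- tube_piece: 55 mm square offcut of black steel tube, 52 mm high, standing on its end to the left of the isolator; bystander; origin at the centre of its underside
- coffee_cup: kraft paper coffee cup, 88 mm across, 98 mm high, to the right of the isolator; bystander; origin at the centre of its underside
- angle_wide: offcut of angle steel, 60x120x55 mm, to the left of and behind the tube; bystander; origin at the centre of its underside
- pliers: pliers with sleeved handles, 178 mm long, 16 mm high, lying to the left in front, on the robot's side; bystander; origin at the centre of its underside
- plate_small: sawn steel plate, 110x70x8 mm, lying flat to the right, in front; bystander; origin at the centre of its underside

How it is judged:
By the outcome, as a careful person would: the job done as asked, in the order asked, and still so for the second after the job is handed in, with the robot touching nothing.
It also fails if it takes over 69 s, if anything falls off the work surface, if the arm or the gripper's body presses on something with over 40 N, if the wrist force passes 120 N, or if a joint passes its speed limit or range.

## Working session

There is one attempt and no reset: what is moved stays moved. The work goes in short steps, each a Python script; the robot and the scene stay as the last script left them, time stands still between calls to the robot, and variables do not carry over. Pictures are saved under pics/ and viewed, about 8 in all and at most 12, crops included, and the job is handed in when it is done.

```bash
ls; mkdir -p pics
cat > h.py <<'E'
import numpy as np, cv2
from plant import r
def cam(n):
    i=r.camera_info(n); return np.array(i["K"]),np.array(i["cam_to_world"])
def lift(n,uv,d):
    K,T=cam(n); uv=np.atleast_2d(uv); d=np.atleast_1d(d)
    p=np.c_[(uv[:,0]-K[0,2])/K[0,0]*d,(uv[:,1]-K[1,2])/K[1,1]*d,d]
    return p@T[:3,:3].T+T[:3,3]
def save(n,img): cv2.imwrite(f"pics/{n}.png",cv2.cvtColor(img,cv2.COLOR_RGB2BGR))
E
python3 - <<'E'
from h import *
for n in("scene","top"):
    p,d=r.capture(n); save(n+"0",p); np.save(n+"0.npy",d)
    print(n,np.round(cam(n)[1],2).tolist(),cam(n)[0][0,0])
    for t in("isolator","handle","handle_grip","handle_nose","hasp","hasp_hinge","hasp_tip","tube_piece","coffee_cup","angle_wide","pliers","plate_small"):
        for q in r.tip_of(t,n)[:1]:
            u=np.array(q["uv"]); v=d[int(u[1]),int(u[0])]
            print(t,round(q["p"],2),u.round(1),lift(n,u,v).round(0))
print(r.get_clock())
E
```

```text
pics
scene [[0.53, -0.47, 0.71, -339.68], [-0.85, -0.28, 0.45, -533.98], [-0.01, -0.84, -0.54, 760.68], [0.0, 0.0, 0.0, 1.0]] 528.4485920804606
isolator 0.66 [348.9 249.3] [[541. -62.  57.]]
handle 0.91 [344.3 201.4] [[576. -28. 157.]]
handle_grip 0.87 [345.1 189.7] [[570. -33. 191.]]
handle_nose 0.95 [371.6 195.2] [[582. -93. 188.]]
hasp 0.88 [339.1 209.3] [[576. -14. 131.]]
hasp_hinge 0.68 [327.9 205.4] [[561.   7. 143.]]
hasp_tip 0.57 [334.3 170.9] [[652.  44. 183.]]
tube_piece 0.6 [223.2 232.5] [[498. 285.  10.]]
coffee_cup 0.57 [470.2 289.5] [[ 570. -341.   35.]]
angle_wide 0.55 [239.  198.9] [[674. 377.  -3.]]
pliers 0.94 [191.  259.8] [[368. 276.   8.]]
plate_small 0.7 [424.7 348.1] [[ 387. -316.    7.]]
top [[-0.0, -1.0, 0.04, 435.56], [-1.0, 0.0, 0.01, -8.54], [-0.01, -0.04, -1.0, 1500.48], [0.0, 0.0, 0.0, 1.0]] 617.5865815511064
isolator 0.74 [334.8 194.5] [[598. -21. 176.]]
handle 0.67 [335.9 193.8] [[600. -23. 170.]]
handle_grip 0.6 [334.1 204.8] [[573. -19. 202.]]
handle_nose 0.78 [366.2 201.7] [[580. -87. 192.]]
hasp 0.64 [335.2 215.7] [[557. -22. 120.]]
hasp_hinge 0.65 [322.7 214.6] [[557.   6. 148.]]
hasp_tip 0.51 [317.8 184.2] [[616.  15. 204.]]
tube_piece 0.79 [197.5 235.6] [[520. 313.  -2.]]
coffee_cup 0.75 [458.4 200. ] [[ 602. -317.   27.]]
angle_wide 0.96 [177.1 177.9] [[661. 364.  -2.]]
pliers 0.83 [209.7 295.4] [[374. 281.   5.]]
plate_small 0.75 [452.6 284. ] [[ 401. -305.    8.]]
1.3
```

Run:
```python
import cv2,numpy as np
a=cv2.imread("pics/scene0.png");b=cv2.imread("pics/top0.png")
A=cv2.resize(a[120:320,240:480],(480,400));B=cv2.resize(b[130:270,250:420],(486,400),interpolation=cv2.INTER_CUBIC)
cv2.imwrite("pics/c0.png",np.vstack([np.hstack([cv2.resize(a,(400,300)),cv2.resize(b,(400,300))]),cv2.resize(np.hstack([A,B]),(800,300))]))
from h import *
m=r.masks_of("isolator","top")[0]; M=m["region"]; print(m["p"],M.sum())
d=np.load("top0.npy"); v,u=np.nonzero(M&(d>0)); P=lift("top",np.c_[u,v],d[v,u])
# RANSAC: plane with slope 35deg
best=0;rng=np.random.default_rng(0)
for _ in range(3000):
    q=P[rng.choice(len(P),3,False)]; n=np.cross(q[1]-q[0],q[2]-q[0]); l=np.linalg.norm(n)
    if l<500: continue
    n/=l; n*=np.sign(n[2])
    if abs(n[2]-.819)>.03: continue
    k=np.abs((P-q[0])@n)<2.5
    if k.sum()>best: best=k.sum();K=k
Q=P[K];c=Q.mean(0);n=np.linalg.svd(Q-c)[2][2];n*=np.sign(n[2]);print(best,len(P),n,np.degrees(np.arccos(n[2])),"yaw",np.arctan2(-n[1],-n[0]))
I=P[np.abs((P-c)@n)<4]
l=np.array([-n[1]*-1,0,0]);l=np.cross([0,0,1],[-n[0],-n[1],0]);l/=np.linalg.norm(l);up=np.cross(l,n)
ab=np.c_[(I-c)@up,(I-c)@l].astype(np.float32)
rc=cv2.minAreaRect(ab);print(rc,"pct",np.percentile(ab,[0.5,99.5],axis=0))
a0,b0=rc[0];print("face centre",c+a0*up+b0*l, up,l)
```

```text
0.76 8224
2807 8198 [-0.56930671  0.03341833  0.82144573] 34.77022029485438 yaw -0.058632761787475576
((-10.259979248046875, -2.4513702392578125), (192.88668823242188, 167.35374450683594), 0.3978565037250519) pct [[-104.83820427  -82.94420971]
 [  84.45942829   80.55573517]]
face centre [601.47235872 -26.710315   151.889891  ] [ 0.82003415 -0.04813604  0.5702867 ] [ 0.05859917  0.99828159 -0.        ]
```

View pics/c0.png

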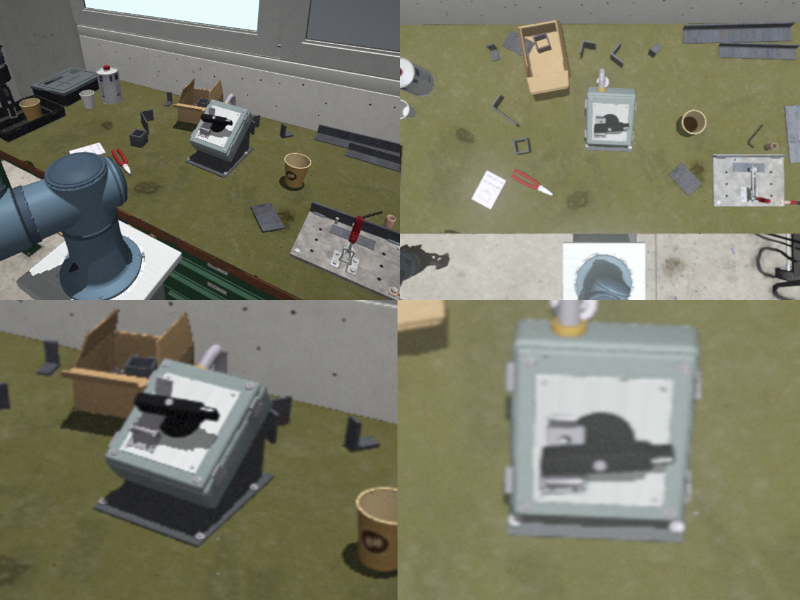

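```bash
cat >> h.py <<'E'
from scipy.spatial.transform import Rotation as Ro
YAW=-0.055; C=np.array([600.5,-25.5,151.])
U=Ro.from_euler('z',YAW).apply([.819,0,.574]);L=Ro.from_euler('z',YAW).apply([0,1,0.]);N=np.cross(U,L)
def W(x,y,z): return C+x*U+y*L+z*N   # face coords -> world
def ori(s=1): # tool z=-N, tool x=s*L
    X=s*L; return Ro.from_matrix(np.c_[X,np.cross(-N,X),-N]).as_euler('xyz')
E
python3 - <<'E'
from h import *
for cn in("top","scene"):
    d=np.load(cn+"0.npy"); v,u=np.nonzero(d>0); P=lift(cn,np.c_[u,v],d[v,u])
    f=np.c_[(P-C)@U,(P-C)@L,(P-C)@N]
    k=(abs(f[:,0])<75)&(abs(f[:,1])<70); face=f[k&(abs(f[:,2])<8)]
    A=np.c_[face[:,:2],np.ones(len(face))]; print(cn,"face plane",np.linalg.lstsq(A,face[:,2],rcond=None)[0], np.median(face[:,2]))
    b=f[k&(f[:,2]>46)&(f[:,2]<64)]; rc=cv2.minAreaRect(b[:,:2].astype(np.float32)); print("bar",len(b),rc,np.median(b,axis=0),np.percentile(b,[1,99],axis=0).round(1).tolist())
    mid=b[abs(b[:,1])<40]; s=np.polyfit(mid[:,1],mid[:,0],1); print("line x=%.3f*y+%.1f"%tuple(s))
    for t,z in(("handle_grip",42),("handle_nose",39),("hasp_hinge",16.5),("hasp_tip",37.5)):
        q=r.tip_of(t,cn)[0]; a=lift(cn,q["uv"],1.)[0]; o=cam(cn)[1][:3,3]; e=a-o
        p=o+e*((z-(o-C)@N)/(e@N)); print(t,((p-C)@U).round(1),((p-C)@L).round(1))
for s in(1,-1):
    for q in((0,0,150),(-20,-57,22),(57,-21,22),(75,38,15),(-27,38,48),(57,30,22)):
        j=r.ik(W(*q),ori(s)); print(s,q,None if j is None else np.round(j,2))
E
```

```text
top face plane [-0.00300744  0.00481409  0.46471158] 0.35255496120782226
bar 515 ((1.4958992004394531, -3.928752899169922), (24.79368782043457, 117.99163055419922), 6.852129936218262) [ 3.38705366 -0.7251443  53.15115839] [[-13.5, -60.4, 46.3], [15.6, 53.6, 58.8]]
line x=-0.119*y+2.7
handle_grip -2.7 5.0
handle_nose 7.3 -63.1
hasp_hinge -43.0 28.9
hasp_tip 42.3 41.6
scene face plane [-0.00808843  0.00788351 -0.50560565] -0.7086587553227791
bar 410 ((-1.7576684951782227, -6.8354034423828125), (21.69228744506836, 118.17088317871094), 7.187601089477539) [-2.44678577 -5.47523953 52.10613561] [[-17.1, -64.6, 46.2], [11.6, 49.3, 56.8]]
line x=-0.134*y+-3.3
handle_grip 1.7 -4.3
handle_nose 9.5 -68.2
hasp_hinge -38.0 30.5
hasp_tip 40.1 47.5
1 (0, 0, 150) [-0.22 -0.25 -0.7   0.52  0.1  -0.14]
1 (-20, -57, 22) [-0.34 -0.   -0.82  0.16  0.16 -0.24]
1 (57, -21, 22) [-0.22  0.06 -0.62  0.28  0.1  -0.14]
1 (75, 38, 15) [-0.09  0.1  -0.57  0.29  0.02 -0.03]
1 (-27, 38, 48) [-0.1  -0.07 -0.84  0.19  0.03 -0.04]
1 (57, 30, 22) [-0.11  0.06 -0.62  0.27  0.03 -0.05]
-1 (0, 0, 150) [-0.22 -0.25 -0.7   0.52  0.1   3.  ]
-1 (-20, -57, 22) [-0.34 -0.   -0.82  0.16  0.16  2.91]
-1 (57, -21, 22) [-0.22  0.06 -0.62  0.28  0.1   3.  ]
-1 (75, 38, 15) [-0.09  0.1  -0.57  0.29  0.02  3.11]
-1 (-27, 38, 48) [-0.1  -0.07 -0.84  0.19  0.03  3.1 ]
-1 (57, 30, 22) [-0.11  0.06 -0.62  0.27  0.03  3.1 ]
```

Run:
```python
from h import *
O=ori()
def fc(th,gap,R=60):
    nose=np.array([np.sin(th),-np.cos(th)]);t=np.array([np.cos(th),np.sin(th)])
    h=11*abs(np.cos(th))+14.5*abs(np.sin(th))
    return R*nose-(6.5+h+gap)*t
r.grip(0.0,40)
a=fc(0.1,10); r.goto(W(*a,120),O); r.line_to(W(*a,23),feed=120)
print("down",r.get_clock(),np.round(r.get_wrist_force(),1))
for th in np.arange(0.2,1.5,0.16):
    g=r.line_to(W(*fc(th,0),23),feed=70,guard=20)
    print(round(th,2),g,np.round([r.get_wrist_force()@x for x in(U,L,N)],1))
    if g: break
else:
    p=fc(1.57,0); g=r.line_to(W(p[0],p[1]+8,23),feed=25,guard=15)
    print(g,[round((np.array(r.get_tool_pos())-C)@x,1) for x in(U,L,N)],np.round([r.get_wrist_force()@x for x in(U,L,N)],1))
    p,d=r.capture("top");save("t1",p);q,_=r.capture("scene")
    save("v1",np.hstack([cv2.resize(p[130:270,250:420],(400,330)),cv2.resize(q[120:280,240:434],(400,330))]))
print(r.get_clock())
```

```text
down 6.0083 [ 0.3 -1.4 -0.2]
0.2 False [-0.7 -0.1  0.1]
0.36 False [-0.6  0.5  0.5]
0.52 False [-3.4  0.1 -1.7]
0.68 False [-2.4 -0.4 -1.1]
0.84 False [-1.4  0.7 -1. ]
1.0 False [-0.7 -0.8 -0.7]
1.16 False [-1.1 -1.1 -0.3]
1.32 False [-0.6 -0.3 -0. ]
1.48 False [ 0.6 -1.2 -0.3]
False [np.float64(60.2), np.float64(-16.7), np.float64(23.2)] [ -1.4 -12.6   1.7]
9.55
```

View pics/v1.png

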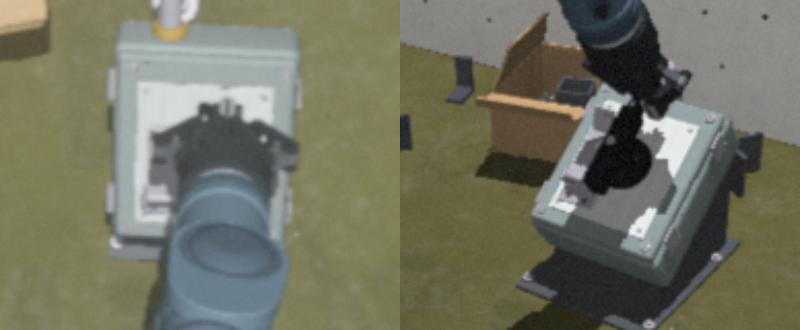

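```bash
cat >> h.py <<'E'
def fl(v): return np.round([np.asarray(v)@x for x in(U,L,N)],1)
def tp(): return fl(np.array(r.get_tool_pos())-C)
E
python3 - <<'E'
from h import *
g=r.line_to(W(60,-13,23),feed=20,guard=12); print(g,tp(),fl(r.get_wrist_force()))
r.line_to(W(60,-25,23),feed=100); r.line_to(W(60,-25,120),feed=200)
r.goto(W(85,130,160),ori())
p,d=r.capture("top"); q,_=r.capture("scene")
save("v2",np.hstack([cv2.resize(p[130:270,250:420],(400,330)),cv2.resize(q[120:280,240:434],(400,330))]))
v,u=np.nonzero(d>0); P=lift("top",np.c_[u,v],d[v,u]); f=np.c_[(P-C)@U,(P-C)@L,(P-C)@N]
b=f[(abs(f[:,0])<75)&(abs(f[:,1])<25)&(f[:,2]>46)&(f[:,2]<64)]
print(len(b),np.percentile(b,[1,99],axis=0).round(1).tolist(),np.polyfit(b[:,0],b[:,1],1))
print(r.get_clock())
E
```

```text
False [ 60.2 -16.7  23.2] [ -1.5 -12.7   1.9]
481 [[-50.6, -8.8, 46.5], [65.3, 12.7, 59.0]] [0.00349588 2.00345091]
11.4917
```

View pics/v2.png

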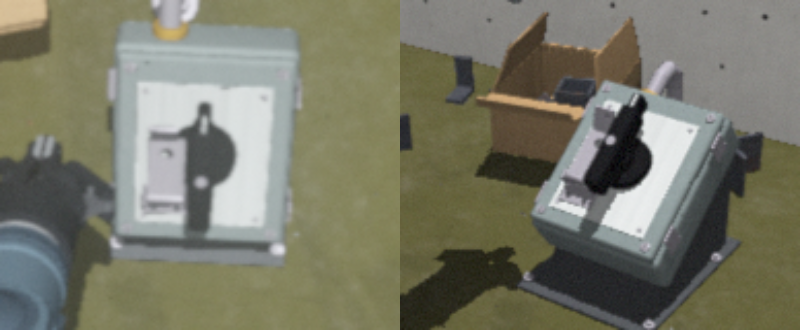

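Run:
```python
from h import *
r.line_to(W(72,38,120),feed=200); print(r.line_to(W(72,38,15),feed=100,guard=10),tp(),fl(r.get_wrist_force()))
for x,z in((52,16),(42,20),(30,27),(10,36),(-10,44),(-24,48)):
    g=r.line_to(W(x,38,z),feed=50,guard=25); print(g,tp(),fl(r.get_wrist_force()))
    if g: break
else:
    g=r.line_to(W(-40,38,48),feed=20,guard=12); print(g,tp(),fl(r.get_wrist_force()))
p,d=r.capture("top"); q,_=r.capture("scene")
save("v3",np.hstack([cv2.resize(p[130:270,250:420],(400,330)),cv2.resize(q[120:280,240:434],(400,330))]))
print(r.get_clock())
```

```text
False [72.7 38.1 15.5] [ 0.4 -0.7  0.6]
False [54.3 38.  16.8] [6.7 0.2 2.4]
False [52.5 38.  22.7] [13.5  0.6  4.7]
False [49.  37.9 32. ] [21.2  1.2 10.2]
False [42.1 38.  44.7] [32.4  1.4 21.5]
False [33.3 38.  56. ] [39.4  3.  38.8]
True [13.3 37.7 56.8] [-0.8 -0.3 -0.5]
16.2667
```

View pics/v3.png

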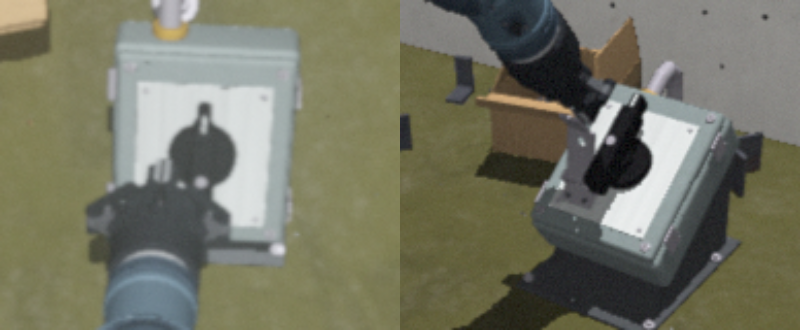

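Run:
```python
from h import *
x=tp()[0]
while x>-44:
    x-=6; g=r.line_to(W(x,38,50),feed=40,guard=10); f=fl(r.get_wrist_force()); print(g,tp(),f)
    if g or f[0]>12: break
p,d=r.capture("top"); q,_=r.capture("scene")
save("v4",np.hstack([cv2.resize(p[130:270,250:420],(400,330)),cv2.resize(q[120:280,240:434],(400,330))]))
print(r.get_clock())
```

```text
False [12.8 38.  49.8] [ 0.5  0.3 -0.6]
False [ 7.7 38.  50.3] [ 1.8 -0.1  0.9]
False [ 0.9 38.  50.1] [2.2 0.3 1.6]
False [-6.6 38.  49.6] [-0.1  0.5 -0.1]
False [-12.2  38.   49.7] [-0.   0.4  0.7]
False [-17.7  38.   49.9] [0.3 0.4 0.3]
False [-23.7  38.   49.9] [-0.5  1.3  0.2]
False [-29.6  38.   49.9] [ 0.4 -0.2  0.9]
True [-30.8  37.9  50.6] [2.2 0.1 0.7]
19.1583
```

View pics/v4.png

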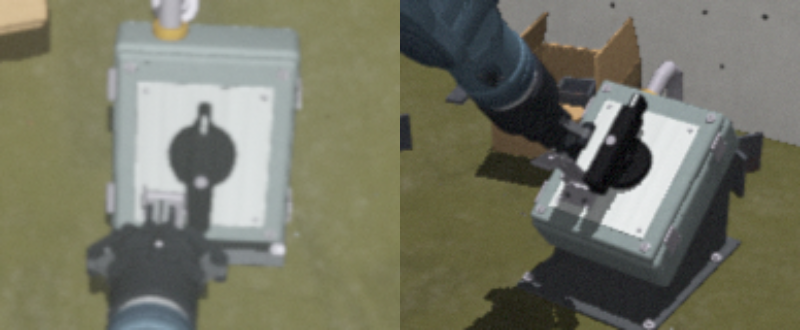

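Run:
```python
from h import *
g=r.line_to(W(-36,38,50),feed=15,guard=16); print(g,tp(),fl(r.get_wrist_force()))
r.line_to(W(0,38,50),feed=80); r.line_to(W(20,40,125),feed=200); r.line_to(W(110,60,160),feed=200)
out=[]
for n,w in(("top",(130,270,250,420)),("scene",(120,280,240,434))):
    p,d=r.capture(n); out.append(cv2.resize(p[w[0]:w[1],w[2]:w[3]],(400,330)))
    v,u=np.nonzero(d>0); P=lift(n,np.c_[u,v],d[v,u]); f=np.c_[(P-C)@U,(P-C)@L,(P-C)@N]
    k=f[(f[:,1]>14)&(f[:,1]<54)&(f[:,0]>-90)&(f[:,0]<20)]
    for z in range(20,110,15):
        s=k[(k[:,2]>=z)&(k[:,2]<z+15)]
        if len(s): print(n,z,len(s),np.median(s,axis=0).round(1))
    b=f[(abs(f[:,0])<75)&(abs(f[:,1])<25)&(f[:,2]>46)&(f[:,2]<64)]; print(np.polyfit(b[:,0],b[:,1],1))
save("v5",np.hstack(out)); print(r.get_clock())
```

```text
False [-30.9  37.9  50.8] [ 9.   0.5 -4.7]
top 20 3 [-44.8  16.9  20.8]
top 35 10 [-40.6  19.7  47. ]
top 50 14 [-41.6  21.2  60. ]
top 65 16 [-43.9  21.6  74.7]
top 80 9 [-56.2  24.9  87.5]
top 95 3 [-65.1  26.3  99.3]
[-0.02899824  2.27035127]
scene 20 16 [-44.7  36.4  25.9]
scene 35 25 [-45.8  31.4  41.4]
scene 50 19 [-47.2  22.8  55. ]
scene 65 31 [-46.7  20.3  74.7]
scene 80 75 [-57.7  32.5  88.8]
scene 95 18 [-68.3  38.6  97.2]
[-0.01833317 -1.7402383 ]
21.475
```

View pics/v5.png

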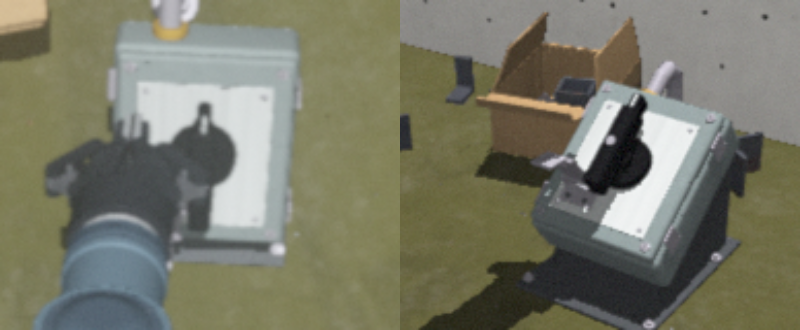

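Run:
```python
from h import *
def ang(n="top"):
    p,d=r.capture(n); v,u=np.nonzero(d>0); P=lift(n,np.c_[u,v],d[v,u]); f=np.c_[(P-C)@U,(P-C)@L,(P-C)@N]
    b=f[(abs(f[:,0])<60)&(abs(f[:,1])<25)&(f[:,2]>46)&(f[:,2]<60)]; return p,1.57+np.polyfit(b[:,0],b[:,1],1)[0]
r.line_to(W(59,34,110),feed=200); print(r.line_to(W(59,34,23),feed=100,guard=10),r.get_clock())
y=22
while y>-8:
    r.line_to(W(59,y,23),feed=30); f=fl(r.get_wrist_force()); print(y,tp(),f)
    if f[1]>25: break
    y-=2
r.dwell(.5); print("held",tp(),fl(r.get_wrist_force()))
q,_=r.capture("scene")
r.line_to(W(59,30,23),feed=100); r.line_to(W(59,30,110),feed=200); r.line_to(W(60,-60,130),feed=200)
p,a=ang(); print("angle",a,ang("scene")[1],r.get_clock())
save("v6",np.hstack([cv2.resize(p[130:270,250:420],(400,330)),cv2.resize(q[120:280,240:434],(400,330))]))
```

```text
False 23.025
22 [59.6 22.1 23.3] [0.8 2.2 1.1]
20 [59.7 20.3 23.3] [1.2 2.6 3.8]
18 [59.8 18.  23.2] [1.9 4.3 2.7]
16 [59.8 17.  23.3] [2.1 6.2 2.4]
14 [59.7 16.7 23.3] [2.7 9.9 3.6]
12 [59.7 16.4 23.3] [ 2.  14.1  3.9]
10 [59.7 16.1 23.4] [ 2.9 19.1  4.4]
8 [59.7 15.8 23.5] [ 2.6 23.1  5.3]
6 [59.7 15.5 23.5] [ 3.2 28.1  4.3]
held [59.7 15.5 23.5] [ 3.5 27.3  5.2]
angle 1.4268114864631984 1.4559249881719123 27.8083
```

View pics/v6.png

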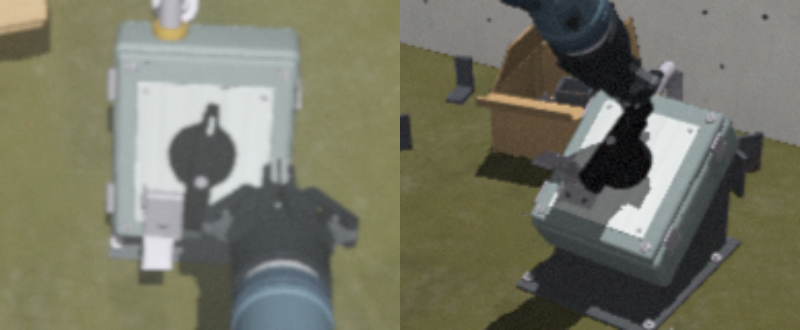

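Run:
```python
from h import *
r.line_to(W(60,-40,110),feed=200); r.line_to(W(60,-40,23),feed=100,guard=10)
r.line_to(W(60,-24,23),feed=60)
for y in np.arange(-22,-11,1.5):
    r.line_to(W(60,y,23),feed=30); f=fl(r.get_wrist_force())
    if f[1]<-9: break
print(y,tp(),f)
r.line_to(W(60,-35,23),feed=100); r.line_to(W(60,-40,120),feed=200); r.line_to(W(0,-200,200),feed=200)
out=[]
for n,w in(("top",(130,270,250,420)),("scene",(120,280,240,434))):
    p,d=r.capture(n); out.append(cv2.resize(p[w[0]:w[1],w[2]:w[3]],(400,330)))
    v,u=np.nonzero(d>0); P=lift(n,np.c_[u,v],d[v,u]); f=np.c_[(P-C)@U,(P-C)@L,(P-C)@N]
    k=f[(f[:,1]>14)&(f[:,1]<54)&(f[:,0]>-90)&(f[:,0]<20)&(f[:,2]>90)]; print(n,"tip",len(k),np.median(k,axis=0).round(1))
    b=f[(abs(f[:,0])<60)&(abs(f[:,1])<25)&(f[:,2]>46)&(f[:,2]<60)]; print("angle",1.57+np.polyfit(b[:,0],b[:,1],1)[0])
    for t in("tube_piece","coffee_cup","angle_wide","pliers","plate_small"):
        print(t,[np.round(q["uv"],0).tolist() for q in r.tip_of(t,n)[:1]])
save("v7",np.hstack(out)); print(r.get_clock(),fl(r.get_wrist_force()))
```

```text
-13.0 [ 60.9 -16.7  23.3] [  2.6 -12.7   1.3]
top tip 77 [-61.9  37.   94.9]
angle 1.54403003436726
tube_piece [[198.0, 233.0]]
coffee_cup [[455.0, 196.0]]
angle_wide [[176.0, 178.0]]
pliers []
plate_small []
scene tip 49 [-65.7  34.7  95.2]
angle 1.5557306232165409
tube_piece [[223.0, 232.0]]
coffee_cup []
angle_wide [[238.0, 202.0]]
pliers [[194.0, 261.0]]
plate_small [[425.0, 350.0]]
33.975 [ 0.8  0.3 -0.3]
```

View pics/v7.png

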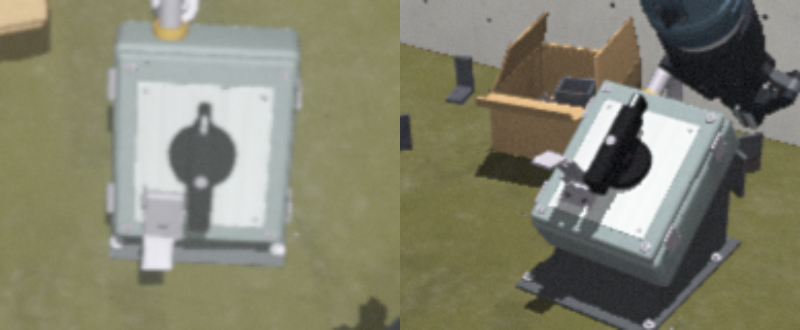

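Handle is straight up the slope, the hasp stands out at its stop, and the robot is clear of everything.

```bash
python3 -c "
from plant import r
r.sign_off(); print(r.get_clock())"
```

```text
the job is handed in; nothing more can be done
the job is handed in; nothing more can be done
```

The isolator is locked out, and I handed the job in at about 34 s of the 69 s allowed. I did all the pushing with the closed fingers:
1. **Handle off:** I turned it anticlockwise until it reached its stop.
2. **Hasp out:** I swung it out to its stop.
3. **Handle tried:** I pushed the nose back towards on with about 28 N. The hasp held it at about 1.43–1.46 rad.
4. **Handle returned:** I nudged it back to its off stop and moved the arm clear.

**Last checks:**
- **Handle:** it measured 1.54–1.56 rad in the two cameras. The pushing force had risen to 12.7 N at the same spot as on the first turn, so I take it to be on its stop.
- **Hasp:** its tip stood about 95 mm over the face and 62–66 mm down the slope. That fits the 95° stop within measuring error.
- **Contact:** the wrist force was about zero, so the robot was touching nothing.

**What went less well:**
- **Hasp jammed briefly:** early in the swing the fingers caught on the tab and the force reached at least 55 N before it came free. That is well under the 120 N wrist limit. My force guard missed it because it counts only the change within each move. I think only the fingertips were touching, but I could not confirm that the 40 N limit on the gripper body was kept.
- **Bystanders:** in the last pictures the tube and angle offcut were found by both cameras, and the cup, pliers and plate by one each. All were within about 5 pixels of where they started, which is the networks' usual scatter, and the arm never went near them.

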